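Clamp a test cassette in the photo holder by its edge thumbwheel

TASK

The test has finished and its result has to be photographed: lay the test cassette flat on the white bed of the photo holder, lengthwise between the black fence and the screw jaw (either end first), and let go. Then, with a fingertip, roll the holder's edge thumbwheel the way the white chevrons point until the jaw's soft pad has pushed the cassette square against the fence and grips it firmly without crushing it. Move the jaw only by its wheel, press the wheel gently, leave everything else on the table where it is, and take the hand away.

Things in the scene. Friction and masses are not known exactly. Their poses are not given: they have to be found in the camera images.
- holder: Grey photo holder fixed to the table on levelling feet, its underside 8 to 13 mm up: base plate 96 mm (x) by 190 mm (y), 9 mm thick; origin at the centre of its underside, z up. Along y: black fence (+y end), white bed 42 mm wide with its top at z = 12 mm, screw jaw, thumbwheel (-y end, y = -74 mm). A cassette touching the fence has its centre at y = +28 mm. Colour patches beside the bed are flat.
- fence_face (a point): Middle of the fixed fence's inner face (50 mm wide, top 9 mm above the bed), 2.5 mm above the bed; axes as the holder's, y points into the fence. Two ears as high as the fence reach 15 mm out from it, 38 mm apart, then flare outward for 10 mm more; they centre the cassette's end.
- pad_face (a point): Middle of the black pad's front face (30 mm wide, 10 mm high), 2.5 mm above the bed, axes as the holder's. Pad and grey jaw behind it (34 mm wide, top 21 mm above the bed) slide along the holder's y. At the start pad and fence are 106 to 111 mm apart. The pad is sprung: it yields 2 mm at about 4 N per mm, then is hard. A firm grip is about 10 N.
- wheel_top (a point): Highest point of the wheel's rim, 29 mm above the bed, axes as the holder's. Black ribbed disc with yellow ribs, 32 mm across, 12 mm wide, axle along y. Cheeks at both sides end 3.5 mm below the rim, so it cannot be pinched: press on top with a fingertip, stroke it some 15 mm along the holder's x, lift, repeat. The rim is hard: touch it slowly, by feel.
- wheel (a joint): Turn of the thumbwheel in rad, 0 to 6; at the start 0 to 1.4. Grows (jaw closes) as the top of the wheel is stroked toward the holder's -x (toward the robot at yaw 0; two white chevrons point so). Each rad drives the jaw 3 mm by a screw. About 2.2 N along the rim turns it freely, and 0.19 N more per newton of clamping; it stays where it is left.
- cassette_center (a point): Centre (half-way up) of the only test cassette: a flat white plastic bar with a blue end and small coloured strips, 100 mm along its y, 31 mm along its x, 5 mm thick, about 12 g; its z axis points up. It starts flat on the bare dark table top at the robot's right.
- open_cup: Open clear specimen cup with yellow contents, 63 mm across, 57 mm high, origin at its underside; a bystander.
- timer: Off-white square bench timer with a display, 66 by 66 by 18 mm, origin at its underside; a bystander.
- yellow_lid: Loose yellow screw lid lying closed side up, 68 mm across, 17 mm high, origin at its underside; a bystander.
- pen: White and red ball pen, 145 mm along its y, 11 mm thick, origin at its underside; a bystander.

How it is judged:
On the way, in this order (a step that is already met when the one before it is completed fails the run):
1. the cassette lies flat and let go on the bed, between pad and fence (z of cassette_center in the frame of holder between 0.0125 and 0.0165 m and angle between cassette_center's own z axis and vertical below 0.05 rad and x of cassette_center in the frame of holder between -0.01 and 0.01 m and y of cassette_center in the frame of holder between 0.012 and 0.0295 m and contact force between the fingers and cassette below 0.05 N and contact force between pad and cassette below 2 N), for 0.2 s.
2. the jaw, driven by the fingertip on the wheel, grips the cassette (contact force between the fingers and wheel above 0.5 N and contact force between pad and cassette above 4 N), for 0.1 s.
At the end, for the whole second after the job is handed in: The cassette lies flat on the bed (within 0.05 rad and 2 mm), square (within 0.06 rad) and within 5 mm of the holder's middle line, its end against the fence (within 2 mm), still, and the pad presses it with more than 4 N (z of cassette_center in the frame of holder between 0.0125 and 0.0165 m and angle between cassette_center's own z axis and vertical below 0.05 rad and x of cassette_center in the frame of holder between -0.005 and 0.005 m and y of cassette_center in the frame of holder between 0.026 and 0.0295 m and angle between the y axis of cassette_center and the y axis of holder, either way round below 0.06 rad and contact force between pad and cassette above 4 N and linear speed of cassette below 0.01 m/s); the robot touches nothing.
It fails at once if the wheel is pressed with more than 15 N (contact force between any of the arm, the fingers and wheel above 15 N).
It fails at once if the cassette is squeezed by the jaw with more than 25 N (contact force between pad and cassette above 25 N).
It fails at once if the jaw is pushed directly by the robot (more than 5 N) (contact force between any of the arm, the fingers and jaw above 5 N).
It fails at once if the open cup, timer, yellow lid or pen is moved by more than 20 mm (distance of any of open_cup, timer, yellow_lid, pen from where it was at the start of the episode above 0.02 m).
It also fails if it takes over 64 s, if anything falls off the work surface, if the arm or the gripper's body presses on something with over 40 N, if the wrist force passes 120 N, or if a joint passes its speed limit or range.

ROBOT

A 6-joint arm with a two-finger parallel gripper is mounted at the origin on the work surface; the furniture and walls round the work are solid. World frame = base frame: x ahead of the robot, y to its left, z up, the work surface at z = 0. Lengths are in m, angles in rad, forces in N, time in s.
With the tool pointing down it reaches from about 0.375 to 0.975 m from the base axis. Payload 3.8 kg.
Tool frame: the origin (TCP) lies on the centre line of the jaws, within the pads' length; the fingertips stand 8 mm ahead of it and the grasp point (between the pads) lies 11 mm behind it; z points along the fingers, y is the direction in which the jaws open and shut (so a half turn about z gives the same grasp; the last joint's range is limited). The gripper opens to 85 mm and grips with 20 to 120 N. Pads are 22 mm wide; open, the fingers measure 114 mm over their backs; the gripper's body (76 mm by 85 mm) begins 54 mm behind the grasp point. The pads swing forward as they close: fully open they stand 13 mm farther back than shut.
Start: joints at [1.17, 0.264, 1.604, -0, 1.274, -0.037], TCP at [0.24, 0.631, 0.239] pointing down, gripper open.
Joint ranges: [-2.63, 2.63], [-0.94, 2.18], [0.31, 2.57], [-1.31, 4.45], [0, 2.66], [-2.55, 2.55]. Speed limits (rad/s): [2.57, 2.57, 3.14, 3.14, 3.14, 3.14].

INTERFACE

Orientations are given as a rotation vector (axis times angle).
In Python, from workcell import * gives the robot as it stands.
- The arm moves only by the tool play_rows, never from a script. Its arguments are lists of equal length, an entry for each row: "slide": the shift along the tool's x, y, z in cm, a list of three; "delta_rot": the turn, a rotation vector about the tool's x, y, z in rad, a list of three. In form: {"slide": [[x, y, z], ...], "delta_rot": [[wx, wy, wz], ...]}. A call has 1 to 12 rows; each row is the pose to reach, as a shift and turn from the pose measured when the call began, along the tool's axes at that moment; what a row does not reach only later rows make up. A row lasts 1/12 s, in which the tool goes at most 41.7 mm and 7.16 degrees, less where a joint would pass 70% of its speed; a pose out of reach is approached as far as the arm can. A call with a gripper value outside its range is refused whole. "hand" is the opening, from 0 (shut) to 1 (fully open), set as the call begins (left out, the last holds). The fingers move at their own pace and stop on an object; "force" is the grip in N (left out, the last holds). Time passes only in rows, so rows that repeat a pose let the fingers close. It gives the time, the measured TCP pose, the force and the opening at its end, in the units of the state.
- read_state(): the state, without advancing time (a new reading comes with each control period).
- read_camera(name): name is "scene" or "side" or "wrist"; returns a dict with "image" (400x640x3 uint8, red, green, blue), "depth" (400x640 float32, m along the optical axis (not along the pixel's ray), 0 where there is no reading), "fovy" (degrees; the focal length in pixels is half the picture's height over the tangent of half this angle, whatever the lens; pixels are square), "cx", "cy" (the principal point, pixels), "world_from_camera" (4x4, takes a point from camera to world coordinates); the wrist camera has in their place "hand_eye" (4x4, takes a point from camera to tool coordinates, whose origin is the TCP and whose axes are the flange's). Camera axes: x right, y up, looking along -z (the intrinsics and any distortion apply to the point x, -y, -z); pixel columns grow to the right and rows downward; lengths in m; the calibration is good to about 2 mm. The wrist camera is an equidistant fisheye: a pixel r from the principal point sees the ray r / f radians off the axis. A picture is of the moment at which its call begins: read the wrist's pose just before it.
- finish_job(): hands the job in, once; it reports no verdict.
Trained networks look in a picture, given as the dict that the camera call returned (one of the last four; its "shot" number tells which), for a name from the list of things; names that differ only in an ending like _2 or _b are one class to them, and where a whole thing is asked for, a point or a joint stands for the part that bears it (a point fixed in the world has none). Each returns a list of dicts, best first, with "conf" (0 to 1); they miss things now and then, are a little off and sometimes report something else, mostly with a low value. They report only what shows in the picture. A call takes as long as a camera call.
- spot_in(target, picture): "bbox" ([centre column, centre row, width, height] in pixels, round what is visible of it).
- landmark_of(target, picture): "at" ([column, row] in pixels: a listed point, or the origin of a listed thing).
The state is a dict: "time": time; "q": joint angles; "joint_vel": joint speeds; "joint_torque": joint torques, N m; "tool_pos": TCP position; "tcp_rot": TCP orientation; "wrist_force": force on the tool from outside, world axes, zero at the start; "torque": the same for the moment, N m; "width": opening from 0.0 (shut) to 1.0 (fully open).
Only numpy, scipy, OpenCV 4.12 (cv2) and the standard library are available. Lean on these libraries where they do the work, as an engineer would, in place of code of your own. Each camera call takes 0.05 s, during which the arm holds its last target.

## Working session

There is one attempt and no reset: what is moved stays moved. The work goes in short steps, Python scripts to look and compute and a tool call to move; the robot and the scene stay as the last step left them, time stands still between calls to the robot, and variables do not carry over. Pictures are saved under pics/ and viewed, and the job is handed in when it is done.

Besides the shell and the picture viewer there is one more tool, called after ">>>" as name(argument=value, ...), one argument or row to a line, values as JSON. play_rows: Moves the arm, as the interface text tells. Its arguments: {"type":"object","properties":{"slide":{"type":"array"},"delta_rot":{"type":"array"},"hand":{"type":"number"},"force":{"type":"number"}},"required":["slide","delta_rot"]}

```bash
ls; mkdir -p pics; python3 - <<'E'
from workcell import *
import cv2
print(read_state())
for n in ["scene","side","wrist"]:
    p=read_camera(n); cv2.imwrite(f"pics/{n}0.png",p["image"][:,:,::-1])
    print(n,p["fovy"],p["cx"],p["cy"],p.get("world_from_camera",p.get("hand_eye")),[k for k in p])
    for t in ["holder","fence_face","pad_face","wheel_top","cassette_center","open_cup","timer","yellow_lid","pen"]:
        r=landmark_of(t,p); print(t,[(x["at"],x["conf"]) for x in r[:2]])
E
```

```text
pics
{'time': 0.0, 'q': array([ 1.17009586e+00,  2.64752613e-01,  1.60536061e+00, -6.84200344e-06,
        1.27367346e+00, -3.69167450e-02]), 'joint_vel': array([-0.00018413,  0.00077685,  0.00025098,  0.00048536, -0.00030014,
       -0.001304  ]), 'joint_torque': array([-2.47832386e-04, -5.15150821e+01, -3.67293191e+01,  2.04320349e-05,
        1.36840035e-02,  1.30503608e-06]), 'tool_pos': array([0.23991588, 0.63017814, 0.23796958]), 'tcp_rot': array([-0.56819598, -3.08930322,  0.00336593]), 'wrist_force': array([-1.02958173, -0.05275496,  0.26452131]), 'torque': array([0.03595241, 0.01591883, 0.00528868]), 'width': 0.999241971107183}
scene 56.910795434876064 315.07295759036236 202.95650399760186 [[-0.75794984  0.2674096  -0.59498247 -0.10891229]
 [-0.65226898 -0.32126965  0.68653549  0.64550432]
 [-0.00756363  0.90844808  0.41792927  0.48151011]
 [ 0.          0.          0.          1.        ]] ['image', 'depth', 'fovy', 'cx', 'cy', 'world_from_camera', 'shot']
holder [([270.3, 239.7], 0.61)]
fence_face [([256.3, 247.4], 0.66), ([207.5, 308.7], 0.2)]
pad_face [([208.1, 309.0], 0
[... 764 characters left out ...]
56.9, 250.7], 0.78)]
timer [([340.4, 156.5], 0.66)]
yellow_lid [([316.5, 228.9], 0.83)]
pen [([308.0, 156.8], 0.53)]
wrist 65.70646984690485 325.7044201869808 199.51606686643612 [[-7.63639154e-04  9.57994132e-01  2.86786784e-01  7.18376118e-02]
 [ 9.99999632e-01  8.43351327e-04 -1.54423953e-04  1.65485955e-04]
 [-3.89799255e-04  2.86786560e-01 -9.57994424e-01 -1.34124697e-01]
 [ 0.00000000e+00  0.00000000e+00  0.00000000e+00  1.00000000e+00]] ['image', 'depth', 'fovy', 'cx', 'cy', 'hand_eye', 'shot']
holder [([137.1, 378.4], 0.61)]
fence_face [([157.7, 378.8], 0.78)]
pad_face []
wheel_top []
cassette_center [([52.9, 391.5], 0.4)]
open_cup []
timer []
yellow_lid [([72.9, 363.3], 0.51)]
pen []
```

View pics/scene0.png

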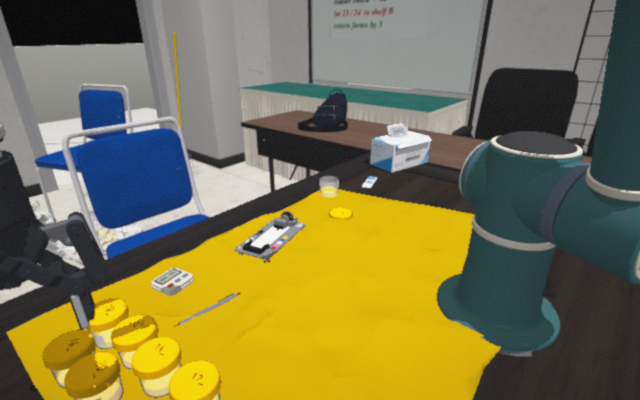

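View pics/side0.png

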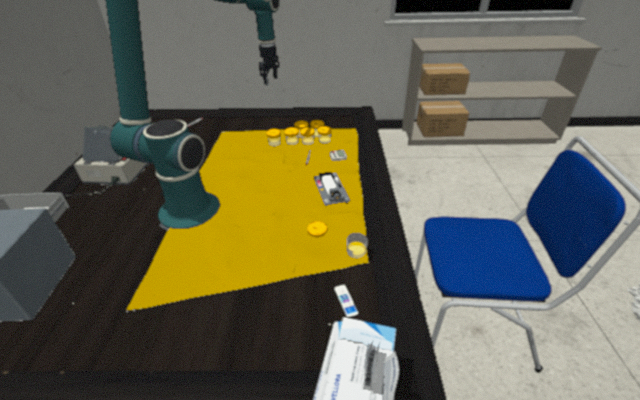

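View pics/wrist0.png

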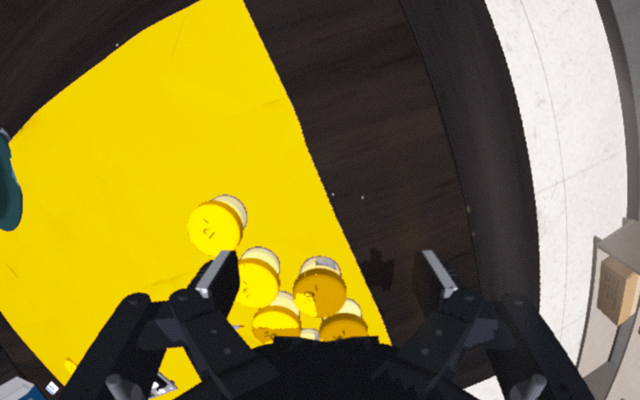

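```bash
cat > h.py <<'E'
from workcell import *
import numpy as np, cv2
from scipy.spatial.transform import Rotation as R
def f_of(p): return 200/np.tan(np.radians(p["fovy"])/2)
def W(p,st=None):
    if "world_from_camera" in p: return p["world_from_camera"]
    T=np.eye(4); T[:3,:3]=R.from_rotvec(st["tcp_rot"]).as_matrix(); T[:3,3]=st["tool_pos"]
    return T@p["hand_eye"]
def ray(p,uv,st=None):
    f=f_of(p); dx=(uv[0]-p["cx"])/f; dy=(uv[1]-p["cy"])/f
    if "hand_eye" in p:
        r=np.hypot(dx,dy); s=np.sin(r)/r if r>1e-9 else 1
        d=np.array([dx*s,-dy*s,-np.cos(r)])
    else: d=np.array([dx,-dy,-1.])
    T=W(p,st); return T[:3,3],T[:3,:3]@d, d
def onz(p,uv,z,st=None):
    o,d,_=ray(p,uv,st); return o+d*(z-o[2])/d[2]
def bydepth(p,uv,st=None):
    o,d,c=ray(p,uv,st); u,v=int(round(uv[0])),int(round(uv[1])); z=p["depth"][v,u]
    return o+d*z/(-c[2])
def pix(p,P,st=None):
    T=np.linalg.inv(W(p,st)); c=T[:3,:3]@np.array(P)+T[:3,3]; f=f_of(p)
    if "hand_eye" in p:
        x,y,z=c[0],-c[1],-c[2]; r=np.hypot(x,y); th=np.arctan2(r,z); return np.array([p["cx"]+f*th*x/r,p["cy"]+f*th*y/r])
    return np.array([p["cx"]+f*c[0]/-c[2],p["cy"]-f*c[1]/-c[2]])
def togo(P,rot,st):
    """slide (cm) and delta_rot in tool axes"""
    Rm=R.from_rotvec(st["tcp_rot"]); s=Rm.inv().apply(np.array(P)-st["tool_pos"])*100
    return s.round(2),(Rm.inv()*rot).as_rotvec().round(3)
def down(yaw): # tool z down, tool y axis at angle yaw from world +y
    return R.from_euler('z',yaw)*R.from_rotvec([0,np.pi,0])
E
python3 - <<'E'
from h import *
np.set_printoptions(precision=4,suppress=True)
st=read_state(); print(R.from_rotvec(st["tcp_rot"]).as_matrix())
p=read_camera("side")
for n,uv in dict(cass=(343.6,300.8),holder=(332,187),cup=(357,251),lid=(316.5,229),box=(370,335),boxl=(345,325),timer=(340,156),pen=(308,157)).items():
    print(n,bydepth(p,uv),onz(p,uv,0.0))
im=p["image"][130:340,270:420,::-1]; cv2.imwrite("pics/sz.png",cv2.resize(im,None,fx=2.8,fy=2.8,interpolation=cv2.INTER_CUBIC)[:600])
# cassette blob
hsv=cv2.cvtColor(p["image"],cv2.COLOR_RGB2HSV)
E
```

```text
[[-0.9345  0.3558 -0.    ]
 [ 0.3558  0.9345 -0.    ]
 [ 0.     -0.     -1.    ]]
cass [ 0.539  -0.4041  0.0048] [ 0.5392 -0.4005  0.    ]
holder [0.514  0.0936 0.0267] [0.5144 0.1312 0.    ]
cup [ 0.5841 -0.2503  0.0367] [ 0.588  -0.2142  0.    ]
lid [ 0.4604 -0.1283  0.0158] [ 0.4595 -0.1108  0.    ]
box [ 0.5868 -0.5742  0.114 ] [ 0.6006 -0.5026  0.    ]
boxl [ 0.5348 -0.5488  0.1123] [ 0.54   -0.4744  0.    ]
timer [0.5514 0.3358 0.0179] [0.5525 0.3663 0.    ]
pen [0.4125 0.3488 0.007 ] [0.4117 0.3607 0.    ]
```

View pics/sz.png

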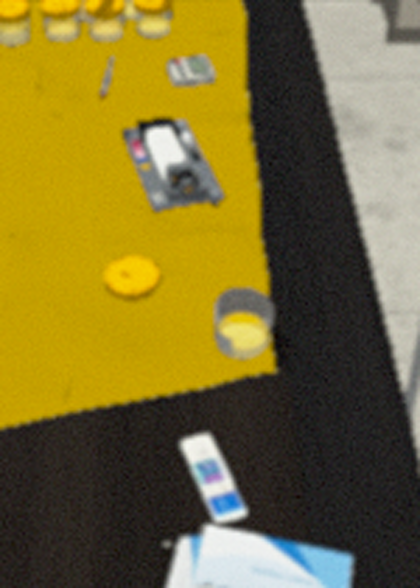

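```bash
python3 - <<'E'
from h import *
st=read_state()
print(togo([0.50,0.07,0.30],down(-np.pi/2),st))
E
```

```text
(array([-44.24, -43.17,  -6.07]), array([ 0.   , -0.   ,  1.207]))
```

>>> play_rows(
  slide=[
    [-44.2, -43.2, -6],
    [-44.2, -43.2, -6],
    [-44.2, -43.2, -6],
    [-44.2, -43.2, -6],
    [-44.2, -43.2, -6],
    [-44.2, -43.2, -6],
    [-44.2, -43.2, -6],
    [-44.2, -43.2, -6],
    [-44.2, -43.2, -6],
    [-44.2, -43.2, -6],
    [-44.2, -43.2, -6],
    [-44.2, -43.2, -6],
  ],
  delta_rot=[
    [0, 0, 0.12],
    [0, 0, 0.24],
    [0, 0, 0.36],
    [0, 0, 0.48],
    [0, 0, 0.6],
    [0, 0, 0.72],
    [0, 0, 0.84],
    [0, 0, 0.96],
    [0, 0, 1.08],
    [0, 0, 1.2],
    [0, 0, 1.207],
    [0, 0, 1.207],
  ],
  hand=0.55,
)

```text
time: 2.55
tool_pos: [0.4494, 0.1772, 0.2882]
tcp_rot: [2.222, 2.221, 0.002]
wrist_force: [0.3, 0.9, 0.3]
width: 0.549
```

>>> play_rows(
  slide=[
    [-10, 5, -1.2],
    [-10, 5, -1.2],
    [-10, 5, -1.2],
    [-10, 5, -1.2],
    [-10, 5, -1.2],
  ],
  delta_rot=[
    [0, 0, 0],
    [0, 0, 0],
    [0, 0, 0],
    [0, 0, 0],
    [0, 0, 0],
  ],
)

```text
time: 2.97
tool_pos: [0.5, 0.0757, 0.3006]
tcp_rot: [2.226, 2.216, 0.003]
wrist_force: [-0.2, -0.2, 0.6]
width: 0.551
```

```bash
python3 - <<'E'
from h import *
np.set_printoptions(precision=4,suppress=True)
st=read_state(); print(st["time"],st["tool_pos"],st["wrist_force"])
p=read_camera("wrist"); cv2.imwrite("pics/w1.png",p["image"][:,:,::-1])
for t,z in [("holder",.01),("fence_face",.025),("pad_face",.025),("wheel_top",.0515),("cassette_center",.0025)]:
    r=landmark_of(t,p)
    for x in r[:2]: print(t,x["at"],x["conf"],onz(p,x["at"],z,st),bydepth(p,x["at"],st))
E
```

```text
2.9667 [0.5    0.0757 0.3006] [-0.2283 -0.2238  0.6125]
holder [335.5, 140.5] 0.8 [0.5151 0.1061 0.01  ] [0.5147 0.1073 0.0224]
fence_face [318.4, 84.8] 0.88 [0.4926 0.1816 0.025 ] [0.4927 0.1811 0.0311]
fence_face [300.4, 280.8] 0.52 [ 0.4617 -0.1042  0.025 ] [ 0.4608 -0.11    0.0155]
pad_face [339.2, 163.3] 0.53 [0.5197 0.0768 0.025 ] [0.5197 0.0766 0.0238]
wheel_top [347.6, 203.0] 0.94 [0.5297 0.0293 0.0515] [0.5297 0.0294 0.0521]
cassette_center [318.9, 86.0] 0.65 [0.4928 0.1817 0.0025] [0.4932 0.1801 0.0239]
```

View pics/w1.png

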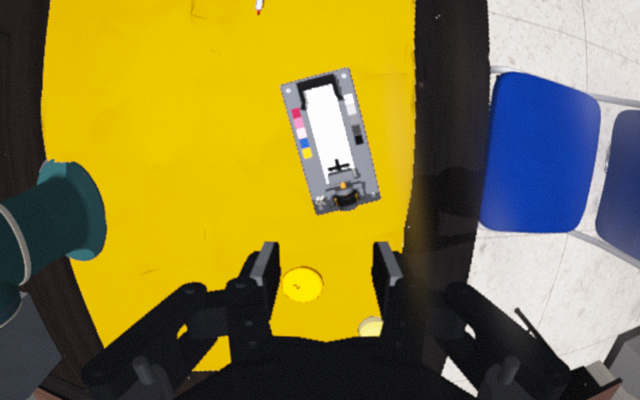

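```bash
python3 - <<'E'
from h import *
np.set_printoptions(precision=4,suppress=True)
st=read_state()
p=read_camera("wrist")
np.savez("w1.npz",image=p["image"],depth=p["depth"])
im=p["image"][50:230,260:400]
cv2.imwrite("pics/w1z.png",cv2.resize(im[:,:,::-1],None,fx=3.3,fy=3.3,interpolation=cv2.INTER_CUBIC))
hsv=cv2.cvtColor(p["image"],cv2.COLOR_RGB2HSV)
m=((hsv[...,1]<120)).astype(np.uint8); m[:60]=0;m[225:]=0;m[:,:265]=0;m[:,395:]=0
m=cv2.morphologyEx(m,cv2.MORPH_CLOSE,np.ones((9,9)))
c=max(cv2.findContours(m,0,2)[0],key=cv2.contourArea)[:,0,:]
W_=np.array([onz(p,x,0.020,st)[:2] for x in c])
r=cv2.minAreaRect(W_.astype(np.float32)*1000); print(r, cv2.boxPoints(r))
r=cv2.minAreaRect(cv2.convexHull(c).astype(np.float32)); print(cv2.boxPoints(r))
E
```

```text
((510.1639404296875, 102.20707702636719), (94.93659973144531, 191.94374084472656), 14.468374252319336) [[440.2229 183.2755]
 [488.1792  -2.5809]
 [580.105   21.1386]
 [532.1487 206.995 ]]
[[280.6787  85.9793]
 [349.886   67.7668]
 [385.3394 202.4896]
 [316.1321 220.7021]]
```

View pics/w1z.png

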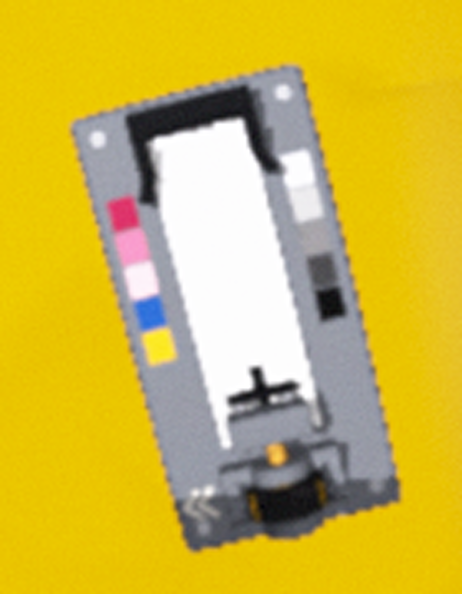

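>>> play_rows(
  slide=[
    [-45, 4, 5],
    [-45, 4, 5],
    [-45, 4, 5],
    [-45, 4, 5],
    [-45, 4, 5],
    [-45, 4, 5],
    [-45, 4, 5],
    [-45, 4, 5],
    [-45, 4, 5],
    [-45, 4, 5],
    [-45, 4, 5],
    [-45, 4, 5],
  ],
  delta_rot=[
    [0, 0, 0],
    [0, 0, 0],
    [0, 0, 0],
    [0, 0, 0],
    [0, 0, 0],
    [0, 0, 0],
    [0, 0, 0],
    [0, 0, 0],
    [0, 0, 0],
    [0, 0, 0],
    [0, 0, 0],
    [0, 0, 0],
  ],
)

```text
time: 4.32
tool_pos: [0.5393, -0.377, 0.248]
tcp_rot: [2.223, 2.219, -0.003]
wrist_force: [0.2, 0.0, -0.5]
width: 0.549
```

```bash
python3 - <<'E'
from h import *
np.set_printoptions(precision=4,suppress=True)
st=read_state(); print(st["time"],st["tool_pos"],st["wrist_force"])
p=read_camera("wrist"); cv2.imwrite("pics/w2.png",p["image"][:,:,::-1])
for x in landmark_of("cassette_center",p)[:2]: print(x["at"],x["conf"],onz(p,x["at"],.0025,st),bydepth(p,x["at"],st))
b=spot_in("cassette_center",p)[:1]; print(b)
u,v,w,h=b[0]["bbox"]
hsv=cv2.cvtColor(p["image"],cv2.COLOR_RGB2HSV)
m=(hsv[...,2]>110).astype(np.uint8); M=np.zeros_like(m); a=[int(v-h/2-6),int(v+h/2+6),int(u-w/2-6),int(u+w/2+6)]
M[a[0]:a[1],a[2]:a[3]]=m[a[0]:a[1],a[2]:a[3]]
M=cv2.morphologyEx(M,cv2.MORPH_CLOSE,np.ones((7,7)))
c=max(cv2.findContours(M,0,2)[0],key=cv2.contourArea)[:,0,:]
Wc=np.array([onz(p,x,0.005,st)[:2] for x in c])
r=cv2.minAreaRect(Wc.astype(np.float32)*1000); print(r, cv2.boxPoints(r))
# box nearest points
D=p["depth"]
for uv in [(300,300),(330,300),(360,300),(330,330)]: print(uv,bydepth(p,uv,st))
E
```

```text
4.3167 [ 0.5393 -0.377   0.248 ] [ 0.1708  0.0043 -0.4827]
[334.3, 187.9] 0.89 [ 0.5511 -0.4029  0.0025] [ 0.5511 -0.4026  0.0038]
[{'bbox': [329.8, 187.2, 40.9, 73.5], 'conf': 0.73}]
((545.7472534179688, -399.2756652832031), (32.994083404541016, 101.9430160522461), 18.55949592590332) [[ 513.8845 -356.2058]
 [ 546.3318 -452.8471]
 [ 577.61   -442.3455]
 [ 545.1627 -345.7042]]
(300, 300) [ 0.5015 -0.5756 -0.0005]
(330, 300) [ 0.5453 -0.5292  0.0643]
(360, 300) [ 0.5841 -0.5382  0.0527]
(330, 330) [ 0.5448 -0.5382  0.1115]
```

View pics/w2.png

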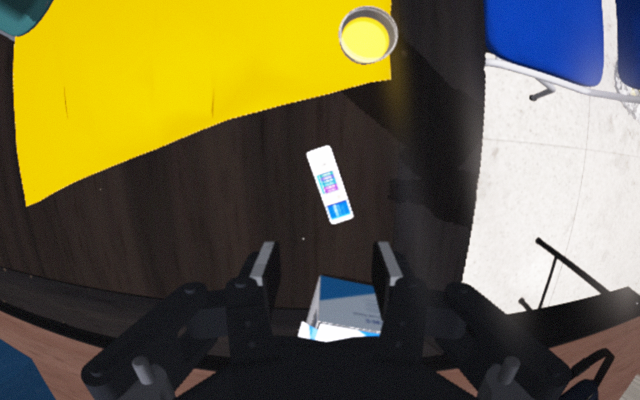

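```bash
python3 - <<'E'
from h import *
np.set_printoptions(precision=4,suppress=True)
st=read_state()
p=read_camera("wrist")
RT=R.from_rotvec(st["tcp_rot"])
im=p["image"][220:330,220:430]; cv2.imwrite("pics/f.png",cv2.resize(im[:,:,::-1],None,fx=3.5,fy=3.5))
for uv in [(272,246),(275,246),(270,252),(265,260),(272,260),(262,275),(379,246),(384,246),(385,255)]:
    print(uv,RT.inv().apply(bydepth(p,uv,st)-st["tool_pos"]),p["depth"][uv[1],uv[0]])
print(togo([.5457,-.3993,.06],down(-np.pi/2+.324),st))
E
```

```text
(272, 246) [ 0.0108 -0.0242 -0.0031] 0.14327346
(275, 246) [ 0.0109 -0.0227 -0.0033] 0.14303304
(270, 252) [ 0.0113 -0.0238 -0.0106] 0.13593608
(265, 260) [ 0.0112 -0.0248 -0.0182] 0.12867773
(272, 260) [ 0.01   -0.0222 -0.0158] 0.13131493
(262, 275) [ 0.0106 -0.024  -0.0298] 0.11776221
(379, 246) [ 0.0113  0.026  -0.0044] 0.1419043
(384, 246) [ 0.0112  0.0284 -0.0042] 0.1421437
(385, 255) [ 0.0106  0.0275 -0.0124] 0.1344209
(array([-2.88,  0.59, 18.93]), array([ 0.   , -0.002, -0.322]))
```

View pics/f.png

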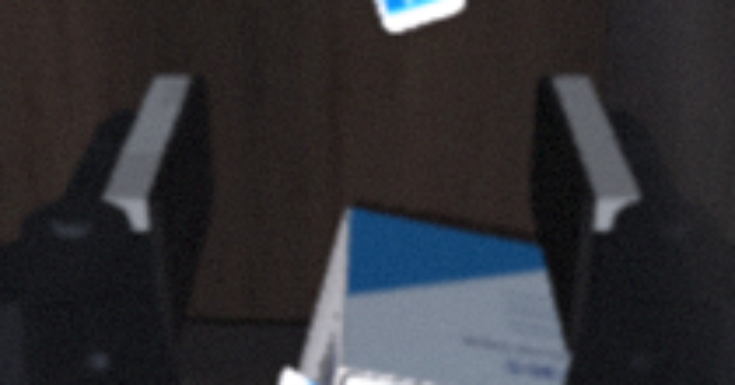

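>>> play_rows(
  slide=[
    [-2.9, 0.6, 4],
    [-2.9, 0.6, 8],
    [-2.9, 0.6, 12],
    [-2.9, 0.6, 16],
    [-2.9, 0.6, 19.5],
    [-2.9, 0.6, 19.5],
    [-2.9, 0.6, 19.5],
  ],
  delta_rot=[
    [0, 0, -0.12],
    [0, 0, -0.24],
    [0, 0, -0.322],
    [0, 0, -0.322],
    [0, 0, -0.322],
    [0, 0, -0.322],
    [0, 0, -0.322],
  ],
  hand=0.5,
  force=20,
)

```text
time: 5.1
tool_pos: [0.5447, -0.3958, 0.0527]
tcp_rot: [-1.827, -2.548, -0.003]
wrist_force: [0.3, -0.3, 0.3]
width: 0.501
```

```bash
python3 - <<'E'
from h import *
np.set_printoptions(precision=4,suppress=True)
st=read_state(); print(st["time"],st["tool_pos"],st["wrist_force"],st["width"])
p=read_camera("wrist"); cv2.imwrite("pics/w3.png",p["image"][:,:,::-1])
for x in landmark_of("cassette_center",p)[:2]: print(x["at"],x["conf"],onz(p,x["at"],.0025,st),bydepth(p,x["at"],st))
hsv=cv2.cvtColor(p["image"],cv2.COLOR_RGB2HSV)
m=(hsv[...,2]>110).astype(np.uint8); m[:20]=0;m[300:]=0;m[:,:240]=0;m[:,400:]=0
m=cv2.morphologyEx(m,cv2.MORPH_CLOSE,np.ones((7,7)))
c=max(cv2.findContours(m,0,2)[0],key=cv2.contourArea)[:,0,:]
Wc=np.array([onz(p,x,0.005,st)[:2] for x in c])
r=cv2.minAreaRect(Wc.astype(np.float32)*1000); print(r)
RT=R.from_rotvec(st["tcp_rot"])
for uv in [(272,246),(270,252),(379,246),(385,255)]:
    print(uv,RT.inv().apply(bydepth(p,uv,st)-st["tool_pos"]))
print(togo([r[0][0]/1e3,r[0][1]/1e3,.006],down(-np.pi/2+.324),st))
E
```

```text
5.1 [ 0.5447 -0.3958  0.0527] [ 0.2557 -0.2705  0.331 ] 0.5012403785188778
[322.6, 234.1] 0.95 [ 0.5455 -0.4016  0.0025] [ 0.5452 -0.4007  0.0047]
((545.65869140625, -399.00726318359375), (31.65250587463379, 99.50022888183594), 18.548627853393555)
(272, 246) [ 0.0108 -0.0241 -0.0039]
(270, 252) [ 0.0107 -0.0241 -0.0101]
(379, 246) [ 0.0106  0.026  -0.0036]
(385, 255) [ 0.0102  0.0274 -0.0123]
(array([-0.36, -0.  ,  4.67]), array([-0.002, -0.006,  0.003]))
```

View pics/w3.png

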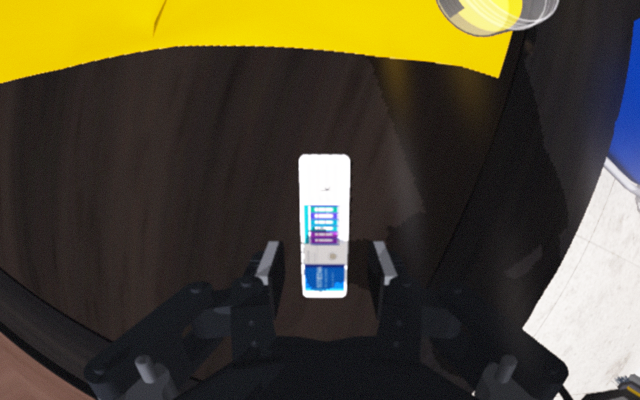

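>>> play_rows(
  slide=[
    [-0.36, 0, 2],
    [-0.36, 0, 3.5],
    [-0.36, 0, 4.2],
    [-0.36, 0, 4.6],
    [-0.36, 0, 4.6],
    [-0.36, 0, 4.6],
  ],
  delta_rot=[
    [0, 0, 0],
    [0, 0, 0],
    [0, 0, 0],
    [0, 0, 0],
    [0, 0, 0],
    [0, 0, 0],
  ],
)

```text
time: 5.7
tool_pos: [0.5496, -0.4027, 0.0123]
tcp_rot: [1.829, 2.549, 0.002]
wrist_force: [-0.3, -0.1, 0.4]
width: 0.497
```

>>> play_rows(
  slide=[
    [0, 0, 0],
    [0, 0, 0],
    [0, 0, 0],
    [0, 0, 0],
    [0, 0, 0],
    [0, 0, 0],
  ],
  delta_rot=[
    [0, 0, 0],
    [0, 0, 0],
    [0, 0, 0],
    [0, 0, 0],
    [0, 0, 0],
    [0, 0, 0],
  ],
  hand=0.3,
  force=20,
)

```text
time: 6.2
tool_pos: [0.5498, -0.403, 0.0128]
tcp_rot: [1.829, 2.549, 0.002]
wrist_force: [-0.0, -0.0, 1.7]
width: 0.298
```

>>> play_rows(
  slide=[
    [0, 0, -1],
    [0, 0, -1],
    [0, 0, -1],
    [0, 0, -1],
  ],
  delta_rot=[
    [0, 0, 0],
    [0, 0, 0],
    [0, 0, 0],
    [0, 0, 0],
  ],
  hand=0.5,
)

```text
time: 6.53
tool_pos: [0.55, -0.4031, 0.0233]
tcp_rot: [1.828, 2.548, 0.002]
wrist_force: [-0.2, 0.9, 0.6]
width: 0.498
```

```bash
python3 - <<'E'
from h import *
np.set_printoptions(precision=4,suppress=True)
st=read_state(); print(st["time"],st["tool_pos"],st["wrist_force"],st["width"],st["tcp_rot"],st["joint_vel"])
p=read_camera("wrist"); cv2.imwrite("pics/w4.png",p["image"][:,:,::-1])
hsv=cv2.cvtColor(p["image"],cv2.COLOR_RGB2HSV)
m=(hsv[...,2]>110).astype(np.uint8); m[:80]=0;m[320:]=0;m[:,:240]=0;m[:,400:]=0
m=cv2.morphologyEx(m,cv2.MORPH_CLOSE,np.ones((7,7)))
c=max(cv2.findContours(m,0,2)[0],key=cv2.contourArea)[:,0,:]
Wc=np.array([onz(p,x,0.005,st)[:2] for x in c])
r=cv2.minAreaRect(Wc.astype(np.float32)*1000); print(r)
print(togo([r[0][0]/1e3,r[0][1]/1e3,.006],down(-np.pi/2+.324),st))
E
```

```text
6.5333 [ 0.55   -0.4031  0.0233] [-0.1691  0.8617  0.5654] 0.49760480510776783 [1.8284 2.5479 0.002 ] [ 0.0005  0.0074  0.0087 -0.0005  0.0007  0.0001]
((545.5477294921875, -399.03753662109375), (31.283864974975586, 100.15043640136719), 18.389135360717773)
(array([ 0.54, -0.3 ,  1.72]), array([0.004, 0.004, 0.002]))
```

View pics/w4.png

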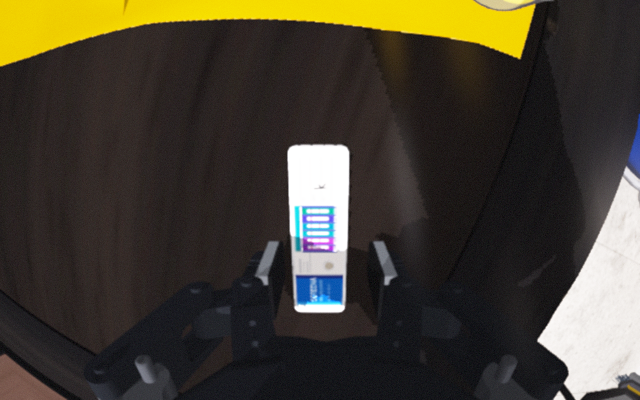

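>>> play_rows(
  slide=[
    [0.55, -0.3, 0],
    [0.55, -0.3, 0.4],
    [0.55, -0.3, 0.8],
    [0.55, -0.3, 1.2],
    [0.55, -0.3, 1.6],
    [0.55, -0.3, 1.7],
    [0.55, -0.3, 1.7],
  ],
  delta_rot=[
    [0, 0, 0],
    [0, 0, 0],
    [0, 0, 0],
    [0, 0, 0],
    [0, 0, 0],
    [0, 0, 0],
    [0, 0, 0],
  ],
)

```text
time: 7.17
tool_pos: [0.545, -0.3985, 0.0063]
tcp_rot: [1.83, 2.549, 0.002]
wrist_force: [-1.6, 2.0, 5.5]
width: 0.501
```

>>> play_rows(
  slide=[
    [0, 0.03, -0.25],
    [0, 0.03, -0.25],
    [0, 0.03, -0.25],
  ],
  delta_rot=[
    [0, 0, 0],
    [0, 0, 0],
    [0, 0, 0],
  ],
)

```text
time: 7.42
tool_pos: [0.5454, -0.3986, 0.0086]
tcp_rot: [1.829, 2.549, 0.002]
wrist_force: [0.5, -0.4, -0.5]
width: 0.501
```

>>> play_rows(
  slide=[
    [0, 0, 0],
    [0, 0, 0],
    [0, 0, 0],
    [0, 0, 0],
    [0, 0, 0],
    [0, 0, 0],
  ],
  delta_rot=[
    [0, 0, 0],
    [0, 0, 0],
    [0, 0, 0],
    [0, 0, 0],
    [0, 0, 0],
    [0, 0, 0],
  ],
  hand=0.3,
  force=25,
)

```text
time: 7.92
tool_pos: [0.5454, -0.3985, 0.0085]
tcp_rot: [1.829, 2.549, 0.002]
wrist_force: [0.3, -1.0, -0.1]
width: 0.349
```

>>> play_rows(
  slide=[
    [0, 0, -1.5],
    [0, 0, -4],
    [0, 0, -8],
    [0, 0, -12],
    [0, 0, -15],
    [0, 0, -15],
  ],
  delta_rot=[
    [0, 0, 0],
    [0, 0, 0],
    [0, 0, 0],
    [0, 0, 0],
    [0, 0, 0],
    [0, 0, 0],
  ],
)

```text
time: 8.42
tool_pos: [0.5491, -0.4017, 0.1695]
tcp_rot: [1.82, 2.537, 0.001]
wrist_force: [0.3, -0.6, 0.7]
width: 0.355
```

```bash
python3 - <<'E'
from h import *
np.set_printoptions(precision=4,suppress=True)
st=read_state(); print(st["time"],st["tool_pos"],st["wrist_force"],st["width"],st["tcp_rot"])
p=read_camera("wrist"); cv2.imwrite("pics/w5.png",p["image"][:,:,::-1])
print(togo([.5042,.1254,.14],down(-np.pi/2+.2525),st))
E
```

```text
8.4167 [ 0.5491 -0.4017  0.1695] [ 0.3382 -0.5679  0.6899] 0.35542529685891 [1.8203 2.5366 0.001 ]
(array([51.41, 12.59,  2.3 ]), array([0.012, 0.015, 0.073]))
```

View pics/w5.png

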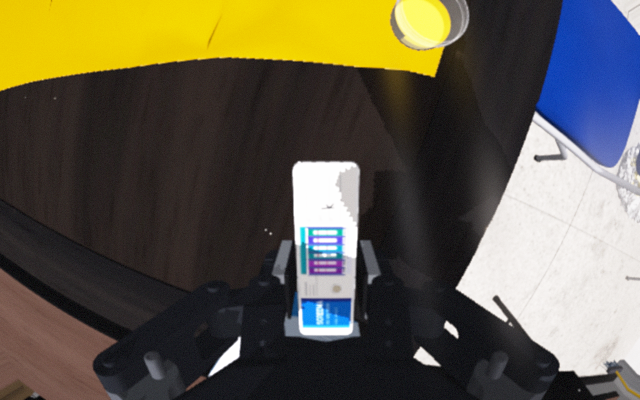

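>>> play_rows(
  slide=[
    [51.4, 12.6, 2.3],
    [51.4, 12.6, 2.3],
    [51.4, 12.6, 2.3],
    [51.4, 12.6, 2.3],
    [51.4, 12.6, 2.3],
    [51.4, 12.6, 2.3],
    [51.4, 12.6, 2.3],
    [51.4, 12.6, 2.3],
    [51.4, 12.6, 2.3],
    [51.4, 12.6, 2.3],
    [51.4, 12.6, 2.3],
    [51.4, 12.6, 2.3],
  ],
  delta_rot=[
    [0, 0, 0.073],
    [0, 0, 0.073],
    [0, 0, 0.073],
    [0, 0, 0.073],
    [0, 0, 0.073],
    [0, 0, 0.073],
    [0, 0, 0.073],
    [0, 0, 0.073],
    [0, 0, 0.073],
    [0, 0, 0.073],
    [0, 0, 0.073],
    [0, 0, 0.073],
  ],
)

```text
time: 9.47
tool_pos: [0.5035, 0.1015, 0.1385]
tcp_rot: [1.915, 2.472, 0.0]
wrist_force: [0.7, 0.2, 0.1]
width: 0.349
```

```bash
python3 - <<'E'
from h import *
st=read_state(); print(togo([.5042,.1254,.14],down(-np.pi/2+.2525),st))
E
```

```text
(array([ 2.3 ,  0.67, -0.17]), array([0.009, 0.011, 0.   ]))
```

>>> play_rows(
  slide=[
    [2.3, 0.67, -0.17],
    [2.3, 0.67, -0.17],
    [2.3, 0.67, -0.17],
    [2.3, 0.67, -0.17],
    [2.3, 0.67, -0.17],
  ],
  delta_rot=[
    [0.009, 0.011, 0],
    [0.009, 0.011, 0],
    [0.009, 0.011, 0],
    [0.009, 0.011, 0],
    [0.009, 0.011, 0],
  ],
)

```text
time: 9.88
tool_pos: [0.5038, 0.1243, 0.1395]
tcp_rot: [-1.925, -2.482, 0.002]
wrist_force: [0.6, -0.7, -0.4]
width: 0.349
```

```bash
python3 - <<'E'
from h import *
np.set_printoptions(precision=4,suppress=True)
st=read_state(); print(st["time"],st["tool_pos"],st["wrist_force"],st["width"],st["tcp_rot"])
p=read_camera("wrist"); cv2.imwrite("pics/w6.png",p["image"][:,:,::-1])
for t,z in [("fence_face",.025),("cassette_center",.134)]:
  for x in landmark_of(t,p)[:2]: print(t,x["at"],x["conf"],onz(p,x["at"],z,st),bydepth(p,x["at"],st))
q=read_camera("side"); im=q["image"][130:250,270:420]; cv2.imwrite("pics/s6.png",cv2.resize(im[:,:,::-1],None,fx=4,fy=4,interpolation=cv2.INTER_CUBIC))
E
```

```text
9.8833 [0.5038 0.1243 0.1395] [ 0.6393 -0.6734 -0.4283] 0.34932556988840213 [-1.9249 -2.4824  0.0018]
fence_face [326.1, 128.8] 0.66 [0.4909 0.1797 0.025 ] [0.4908 0.1801 0.0308]
cassette_center [325.9, 259.7] 0.66 [0.5052 0.1235 0.134 ] [0.5051 0.1237 0.1345]
cassette_center [326.4, 129.6] 0.27 [0.4894 0.186  0.134 ] [0.4912 0.1796 0.0316]
```

View pics/w6.png

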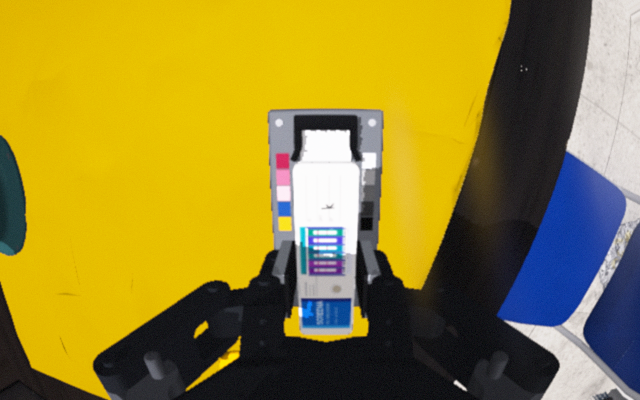

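>>> play_rows(
  slide=[
    [0.2, 0, 3],
    [0.2, 0, 6],
    [0.2, 0, 8.5],
    [0.2, 0, 9.4],
    [0.2, 0, 9.4],
    [0.2, 0, 9.4],
    [0.2, 0, 9.4],
  ],
  delta_rot=[
    [0, 0, 0],
    [0, 0, 0],
    [0, 0, 0],
    [0, 0, 0],
    [0, 0, 0],
    [0, 0, 0],
    [0, 0, 0],
  ],
)

```text
time: 10.67
tool_pos: [0.5053, 0.1263, 0.0476]
tcp_rot: [1.925, 2.48, 0.003]
wrist_force: [0.0, 0.0, 0.8]
width: 0.351
```

```bash
python3 - <<'E'
from h import *
np.set_printoptions(precision=4,suppress=True)
st=read_state(); print(st["time"],st["tool_pos"],st["wrist_force"],st["width"],st["tcp_rot"])
p=read_camera("wrist"); cv2.imwrite("pics/w7.png",p["image"][:,:,::-1])
for t,z in [("fence_face",.025)]:
  for x in landmark_of(t,p)[:2]: print(t,x["at"],x["conf"],onz(p,x["at"],z,st),bydepth(p,x["at"],st))
q=read_camera("side"); im=q["image"][130:250,270:420]; cv2.imwrite("pics/s7.png",cv2.resize(im[:,:,::-1],None,fx=4,fy=4,interpolation=cv2.INTER_CUBIC))
y=.0245; c=np.array([.5102,.1022])+y*np.array([-.2498,.9683])
print(togo([c[0],c[1],.0325],down(-np.pi/2+.2525),st))
E
```

```text
10.6667 [0.5053 0.1263 0.0476] [0.0071 0.0354 0.7854] 0.3508688978007771 [1.9253 2.4802 0.0029]
fence_face [321.5, 142.6] 0.67 [0.4906 0.18   0.025 ] [0.4905 0.1807 0.0316]
(array([-0.01, -0.14,  1.51]), array([ 0.003,  0.   , -0.002]))
```

View pics/w7.png

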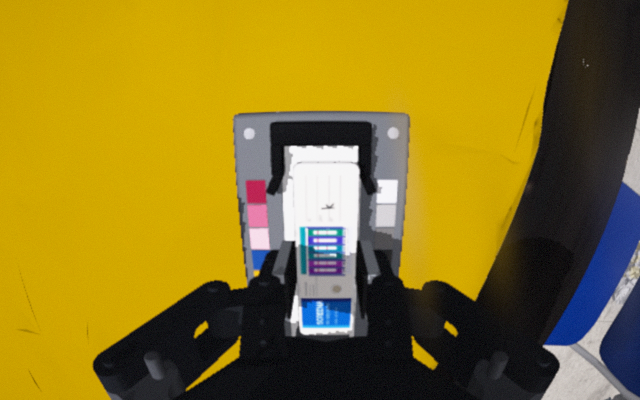

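View pics/s7.png

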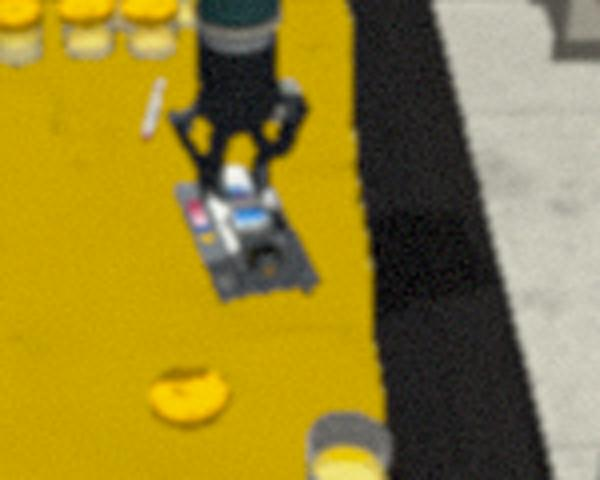

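>>> play_rows(
  slide=[
    [0, -0.14, 0.3],
    [0, -0.14, 0.6],
    [0, -0.14, 0.9],
    [0, -0.14, 1.2],
    [0, -0.14, 1.35],
    [0, -0.14, 1.35],
    [0, -0.14, 1.35],
  ],
  delta_rot=[
    [0.003, 0, 0],
    [0.003, 0, 0],
    [0.003, 0, 0],
    [0.003, 0, 0],
    [0.003, 0, 0],
    [0.003, 0, 0],
    [0.003, 0, 0],
  ],
)

```text
time: 11.4
tool_pos: [0.5037, 0.1261, 0.0339]
tcp_rot: [-1.926, -2.482, 0.001]
wrist_force: [0.4, -0.2, -1.0]
width: 0.348
```

```bash
python3 - <<'E'
from h import *
np.set_printoptions(precision=4,suppress=True)
st=read_state(); print(st["time"],st["tool_pos"],st["wrist_force"],st["width"],st["tcp_rot"])
p=read_camera("wrist"); im=p["image"][90:360,210:430]; cv2.imwrite("pics/w8.png",cv2.resize(im[:,:,::-1],None,fx=2.2,fy=2.2,interpolation=cv2.INTER_CUBIC))
y=.0245; c=np.array([.5102,.1022])+y*np.array([-.2498,.9683])
print(togo([c[0],c[1],.0315],down(-np.pi/2+.2525),st))
E
```

```text
11.4 [0.5037 0.1261 0.0339] [ 0.4066 -0.163  -0.9945] 0.3477199066751485 [-1.9259 -2.4819  0.001 ]
(array([-0.03,  0.03,  0.24]), array([-0.001,  0.   , -0.002]))
```

View pics/w8.png

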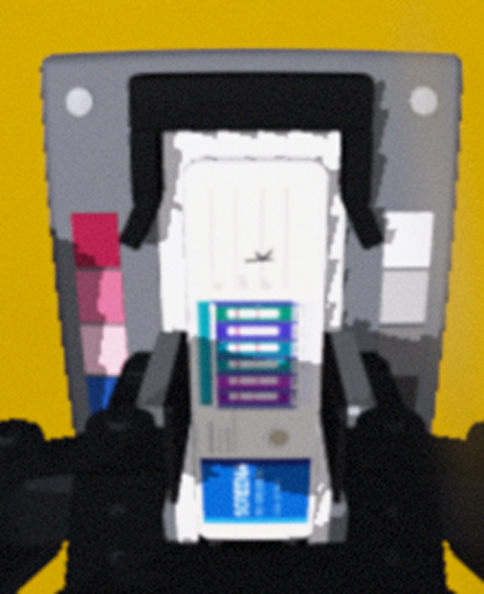

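>>> play_rows(
  slide=[
    [0, 0, 0.1],
    [0, 0, 0.2],
    [0, 0, 0.25],
    [0, 0, 0.25],
  ],
  delta_rot=[
    [0, 0, 0],
    [0, 0, 0],
    [0, 0, 0],
    [0, 0, 0],
  ],
)

```text
time: 11.78
tool_pos: [0.504, 0.1262, 0.0316]
tcp_rot: [1.926, 2.482, -0.0]
wrist_force: [-0.1, 0.5, 0.7]
width: 0.349
```

>>> play_rows(
  slide=[
    [0, 0, 0.07],
    [0, 0, 0.14],
    [0, 0, 0.14],
  ],
  delta_rot=[
    [0, 0, 0],
    [0, 0, 0],
    [0, 0, 0],
  ],
)

```text
time: 12.03
tool_pos: [0.5041, 0.1262, 0.0315]
tcp_rot: [-1.926, -2.482, 0.001]
wrist_force: [-4.2, -0.5, 9.7]
width: 0.355
```

>>> play_rows(
  slide=[
    [0, 0, -0.03],
    [0, 0, -0.03],
    [0, 0, -0.03],
  ],
  delta_rot=[
    [0, 0, 0],
    [0, 0, 0],
    [0, 0, 0],
  ],
)

```text
time: 12.28
tool_pos: [0.5042, 0.1262, 0.0318]
tcp_rot: [1.926, 2.482, -0.0]
wrist_force: [0.3, 0.1, -1.3]
width: 0.35
```

>>> play_rows(
  slide=[
    [0, 0, 0],
    [0, 0, 0],
    [0, 0, 0],
    [0, 0, 0],
  ],
  delta_rot=[
    [0, 0, 0],
    [0, 0, 0],
    [0, 0, 0],
    [0, 0, 0],
  ],
  hand=0.5,
)

```text
time: 12.62
tool_pos: [0.5041, 0.1262, 0.0316]
tcp_rot: [1.926, 2.482, -0.001]
wrist_force: [0.8, -0.3, -0.6]
width: 0.501
```

>>> play_rows(
  slide=[
    [0, 0, -1],
    [0, 0, -3],
    [0, 0, -6],
    [0, 0, -9],
    [0, 0, -11],
    [0, 0, -11],
  ],
  delta_rot=[
    [0, 0, 0],
    [0, 0, 0],
    [0, 0, 0],
    [0, 0, 0],
    [0, 0, 0],
    [0, 0, 0],
  ],
)

```text
time: 13.12
tool_pos: [0.5081, 0.1271, 0.148]
tcp_rot: [1.922, 2.477, 0.012]
wrist_force: [-0.8, -0.1, 0.6]
width: 0.5
```

```bash
python3 - <<'E'
from h import *
np.set_printoptions(precision=4,suppress=True)
st=read_state(); print(st["time"],st["tool_pos"],st["wrist_force"],st["width"],st["tcp_rot"])
p=read_camera("wrist"); cv2.imwrite("pics/w9.png",p["image"][:,:,::-1])
for t,z in [("fence_face",.025),("pad_face",.025),("wheel_top",.0515),("cassette_center",.0255)]:
    for x in landmark_of(t,p)[:2]: print(t,x["at"],x["conf"],onz(p,x["at"],z,st),bydepth(p,x["at"],st))
# target: gripper above wheel a bit to -y so camera sees wheel
c=np.array([.5102,.1022])-.12*np.array([-.2498,.9683])
print(togo([c[0],c[1],.14],down(-np.pi/2+.2525),st))
E
```

```text
13.1167 [0.5081 0.1271 0.148 ] [-0.8123 -0.1403  0.6383] 0.5001611893965773 [1.9217 2.4765 0.0117]
fence_face [319.7, 131.2] 0.97 [0.4921 0.1791 0.025 ] [0.492  0.1795 0.0307]
pad_face [318.7, 250.6] 0.71 [0.5174 0.0741 0.025 ] [0.5172 0.0748 0.0265]
wheel_top [322.2, 306.3] 0.66 [0.5312 0.0321 0.0515] [0.5311 0.0325 0.052 ]
cassette_center [319.2, 198.1] 0.95 [0.5057 0.1233 0.0255] [0.5055 0.1239 0.0278]
(array([-14.46,  -0.41,   0.81]), array([ 0.01 ,  0.001, -0.002]))
```

View pics/w9.png

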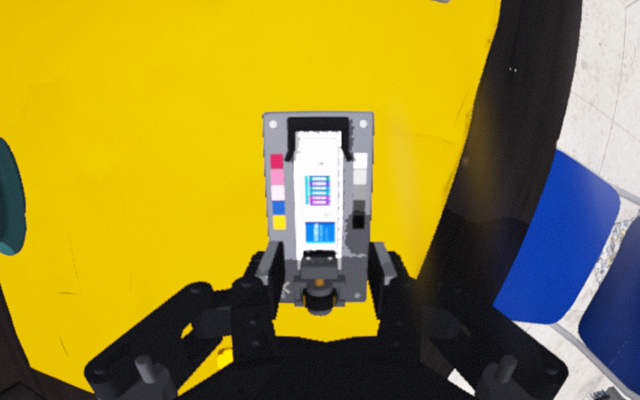

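```bash
python3 - <<'E'
from h import *
np.set_printoptions(precision=4,suppress=True)
st=read_state(); print(st["time"],st["q"])
p=read_camera("wrist"); im=p["image"][100:330,240:400]; cv2.imwrite("pics/w10.png",cv2.resize(im[:,:,::-1],None,fx=2.6,fy=2.6,interpolation=cv2.INTER_CUBIC))
for v in range(140,262,8): print(v,bydepth(p,(319.5,v),st))
for y in (.2525,.2525-np.pi):
    print(togo([.5372,.0325,.10],down(y),st))
E
```

```text
13.3667 [ 0.1977  0.0558  2.0363 -0.0004  1.0528 -0.0531]
140 [0.4868 0.1716 0.0282]
148 [0.4883 0.1654 0.0282]
156 [0.4899 0.1589 0.0267]
164 [0.4915 0.1526 0.0276]
172 [0.4931 0.1465 0.0288]
180 [0.4947 0.14   0.0287]
188 [0.4964 0.1332 0.0275]
196 [0.4981 0.1263 0.0267]
204 [0.4997 0.1198 0.0274]
212 [0.5014 0.1131 0.028 ]
220 [0.5031 0.1061 0.0278]
228 [0.5049 0.099  0.0278]
236 [0.5067 0.0917 0.0277]
244 [0.5085 0.0844 0.028 ]
252 [0.5105 0.0763 0.027 ]
260 [0.5118 0.0715 0.0328]
(array([-9.91,  1.03,  4.01]), array([-0.003, -0.002, -1.572]))
(array([-9.91,  1.03,  4.01]), array([-0.002,  0.003,  1.569]))
```

View pics/w10.png

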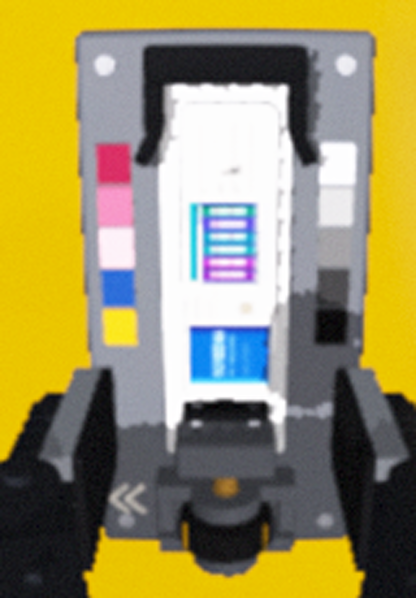

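>>> play_rows(
  slide=[
    [-2, 0.2, 0],
    [-4, 0.4, 0],
    [-6, 0.6, 0],
    [-8, 0.8, 0],
    [-9.9, 1, 0],
    [-9.9, 1, 0],
    [-9.9, 1, 0],
    [-9.9, 1, 0],
    [-9.9, 1, 1],
    [-9.9, 1, 2],
    [-9.9, 1, 3],
    [-9.9, 1, 4],
  ],
  delta_rot=[
    [0, 0, -0.12],
    [0, 0, -0.24],
    [0, 0, -0.36],
    [0, 0, -0.48],
    [0, 0, -0.6],
    [0, 0, -0.72],
    [0, 0, -0.84],
    [0, 0, -0.96],
    [0, 0, -1.08],
    [0, 0, -1.2],
    [0, 0, -1.32],
    [0, 0, -1.44],
  ],
  hand=0,
)

```text
time: 14.42
tool_pos: [0.5357, 0.0324, 0.0979]
tcp_rot: [0.197, -3.129, 0.001]
wrist_force: [-0.1, -0.0, 0.2]
width: 0.002
```

```bash
python3 - <<'E'
from h import *
st=read_state(); print(st["time"],togo([.5372,.0325,.10],down(.2525),st))
E
```

```text
14.4167 (array([-0.14, -0.01, -0.21]), array([ 0.   , -0.006, -0.126]))
```

>>> play_rows(
  slide=[
    [-0.14, 0, -0.2],
    [-0.14, 0, -0.2],
    [-0.14, 0, -0.2],
    [-0.14, 0, -0.2],
    [-0.14, 0, -0.2],
  ],
  delta_rot=[
    [0, -0.006, -0.126],
    [0, -0.006, -0.126],
    [0, -0.006, -0.126],
    [0, -0.006, -0.126],
    [0, -0.006, -0.126],
  ],
)

```text
time: 14.83
tool_pos: [0.5373, 0.0326, 0.0999]
tcp_rot: [0.391, -3.117, -0.0]
wrist_force: [-0.7, -0.1, 0.5]
width: -0.002
```

```bash
python3 - <<'E'
from h import *
np.set_printoptions(precision=4,suppress=True)
p0=read_camera("wrist")
st=read_state(); print(st["time"],st["tool_pos"],st["wrist_force"],st["width"],st["tcp_rot"],np.abs(st["joint_vel"]).max())
p=read_camera("wrist"); cv2.imwrite("pics/w11.png",p["image"][:,:,::-1])
for t,z in [("fence_face",.025),("pad_face",.025),("wheel_top",.052),("cassette_center",.0255)]:
    for x in landmark_of(t,p)[:2]: print(t,x["at"],x["conf"],onz(p,x["at"],z,st),bydepth(p,x["at"],st))
E
```

```text
14.8833 [0.5373 0.0326 0.1001] [ 0.4485 -0.2028 -0.1445] -0.0007656456386631148 [ 0.3922 -3.1169 -0.0001] 0.007673397141763476
fence_face [515.7, 194.5] 0.61 [0.4866 0.177  0.025 ] [0.4867 0.1774 0.0245]
pad_face [389.4, 200.1] 0.56 [0.5176 0.0741 0.025 ] [0.516  0.0721 0.0319]
wheel_top [329.8, 212.8] 0.66 [0.5284 0.0324 0.052 ] [0.5282 0.0324 0.0526]
cassette_center [458.3, 202.3] 0.66 [0.5058 0.127  0.0255] [0.5054 0.1256 0.028 ]
```

View pics/w11.png

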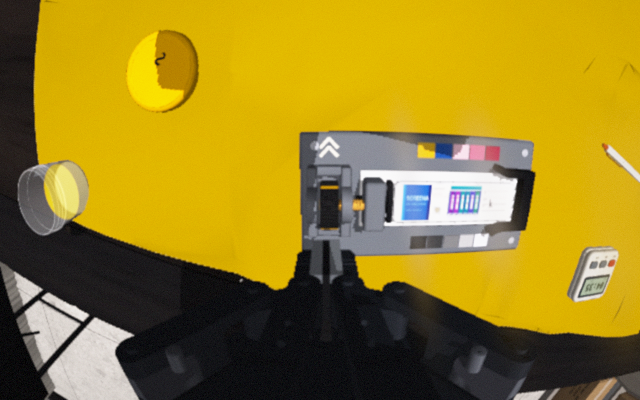

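>>> play_rows(
  slide=[
    [0, 0, 1],
    [0, 0, 2],
    [0, 0, 2.8],
    [0, 0, 3.3],
    [0, 0, 3.6],
    [0, 0, 3.6],
    [0, 0, 3.6],
  ],
  delta_rot=[
    [0, 0, 0],
    [0, 0, 0],
    [0, 0, 0],
    [0, 0, 0],
    [0, 0, 0],
    [0, 0, 0],
    [0, 0, 0],
  ],
)

```text
time: 15.72
tool_pos: [0.5371, 0.0326, 0.0637]
tcp_rot: [0.394, -3.116, -0.0]
wrist_force: [-0.3, -0.1, 0.1]
width: -0.002
```

>>> play_rows(
  slide=[
    [0, 0, 0.05],
    [0, 0, 0.1],
    [0, 0, 0.15],
    [0, 0, 0.2],
    [0, 0, 0.2],
  ],
  delta_rot=[
    [0, 0, 0],
    [0, 0, 0],
    [0, 0, 0],
    [0, 0, 0],
    [0, 0, 0],
  ],
)

```text
time: 16.13
tool_pos: [0.5371, 0.0326, 0.0618]
tcp_rot: [0.394, -3.116, -0.0]
wrist_force: [-0.3, -0.3, -0.2]
width: -0.001
```

>>> play_rows(
  slide=[
    [0, 0, 0.04],
    [0, 0, 0.08],
    [0, 0, 0.12],
    [0, 0, 0.15],
    [0, 0, 0.15],
  ],
  delta_rot=[
    [0, 0, 0],
    [0, 0, 0],
    [0, 0, 0],
    [0, 0, 0],
    [0, 0, 0],
  ],
)

```text
time: 16.55
tool_pos: [0.5371, 0.0326, 0.0603]
tcp_rot: [0.394, -3.116, -0.0]
wrist_force: [0.1, 0.1, -0.1]
width: -0.0
```

>>> play_rows(
  slide=[
    [0, 0, 0.03],
    [0, 0, 0.06],
    [0, 0, 0.09],
    [0, 0, 0.09],
  ],
  delta_rot=[
    [0, 0, 0],
    [0, 0, 0],
    [0, 0, 0],
    [0, 0, 0],
  ],
)

```text
time: 16.88
tool_pos: [0.5372, 0.0326, 0.0598]
tcp_rot: [0.394, -3.116, -0.0]
wrist_force: [-1.4, -0.2, 3.4]
width: -0.001
```

>>> play_rows(
  slide=[
    [0, 0, 0.05],
    [0, 0, 0.07],
    [0.2, 0, 0.07],
    [0.4, 0, 0.07],
    [0.6, 0, 0.07],
    [0.8, 0, 0.07],
  ],
  delta_rot=[
    [0, 0, 0],
    [0, 0, 0],
    [0, 0, 0],
    [0, 0, 0],
    [0, 0, 0],
    [0, 0, 0],
  ],
)

```text
time: 17.38
tool_pos: [0.5307, 0.0309, 0.06]
tcp_rot: [-0.394, 3.114, 0.0]
wrist_force: [2.1, 2.4, 6.2]
width: -0.002
```

>>> play_rows(
  slide=[
    [0.2, 0, 0.08],
    [0.4, 0, 0.08],
    [0.6, 0, 0.08],
    [0.8, 0, 0.08],
    [1.0, 0, 0.08],
    [1.1, 0, 0.08],
  ],
  delta_rot=[
    [0, 0, 0],
    [0, 0, 0],
    [0, 0, 0],
    [0, 0, 0],
    [0, 0, 0],
    [0, 0, 0],
  ],
)

```text
time: 17.88
tool_pos: [0.5208, 0.0283, 0.0599]
tcp_rot: [-0.393, 3.112, 0.0]
wrist_force: [1.9, 3.0, 5.6]
width: 0.002
```

```bash
cat > look.py <<'E'
from h import *
import sys
np.set_printoptions(precision=4,suppress=True)
st=read_state(); print(st["time"],st["tool_pos"],st["wrist_force"])
C=np.array([.5102,.1022]); d=st["tool_pos"][:2]-C; print("holder xy",d@[.9683,.2498],d@[-.2498,.9683])
p=read_camera("wrist"); im=p["image"][110:290,290:550]; cv2.imwrite(f"pics/{sys.argv[1]}.png",cv2.resize(im[:,:,::-1],None,fx=3,fy=3,interpolation=cv2.INTER_CUBIC))
st=read_state(); print(st["wrist_force"])
E
python3 look.py s1
```

```text
17.8833 [0.5208 0.0283 0.0599] [1.9099 2.9889 5.5885]
holder xy -0.008208300406343655 -0.07416911679815831
[1.0915 2.2593 6.551 ]
```

View pics/s1.png

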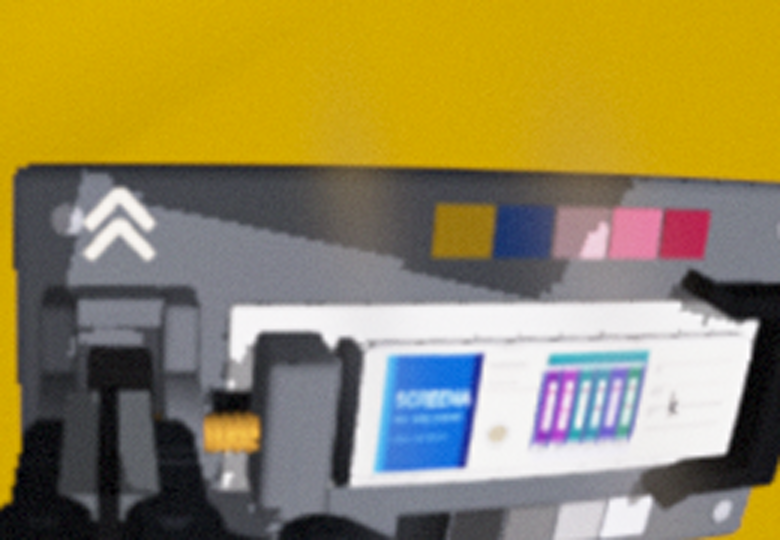

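>>> play_rows(
  slide=[
    [0, 0, -0.5],
    [-0.6, 0, -0.8],
    [-1.2, 0, -0.8],
    [-1.75, 0, -0.8],
    [-1.75, 0, -0.5],
    [-1.75, 0, -0.25],
    [-1.75, 0, -0.12],
    [-1.75, 0, -0.1],
    [-1.75, 0, -0.1],
  ],
  delta_rot=[
    [0, 0, 0],
    [0, 0, 0],
    [0, 0, 0],
    [0, 0, 0],
    [0, 0, 0],
    [0, 0, 0],
    [0, 0, 0],
    [0, 0, 0],
    [0, 0, 0],
  ],
)

```text
time: 18.68
tool_pos: [0.537, 0.0326, 0.0604]
tcp_rot: [-0.393, 3.114, 0.001]
wrist_force: [0.1, -0.4, 0.4]
width: 0.0
```

>>> play_rows(
  slide=[
    [0, 0, 0.05],
    [0, 0, 0.1],
    [0, 0, 0.13],
    [0.2, 0, 0.13],
    [0.4, 0, 0.13],
    [0.6, 0, 0.13],
    [0.8, 0, 0.13],
    [1.0, 0, 0.13],
    [1.2, 0, 0.13],
    [1.4, 0, 0.13],
    [1.6, 0, 0.13],
    [1.75, 0, 0.13],
  ],
  delta_rot=[
    [0, 0, 0],
    [0, 0, 0],
    [0, 0, 0],
    [0, 0, 0],
    [0, 0, 0],
    [0, 0, 0],
    [0, 0, 0],
    [0, 0, 0],
    [0, 0, 0],
    [0, 0, 0],
    [0, 0, 0],
    [0, 0, 0],
  ],
)

```text
time: 19.68
tool_pos: [0.5209, 0.0282, 0.0599]
tcp_rot: [-0.393, 3.111, 0.0]
wrist_force: [2.0, 0.1, 4.5]
width: 0.0
```

```bash
python3 look.py s2
```

```text
19.6833 [0.5209 0.0282 0.0599] [2.0188 0.1275 4.5404]
holder xy -0.008139745455268996 -0.07431328136265501
[1.25   0.5488 6.9905]
```

View pics/s2.png

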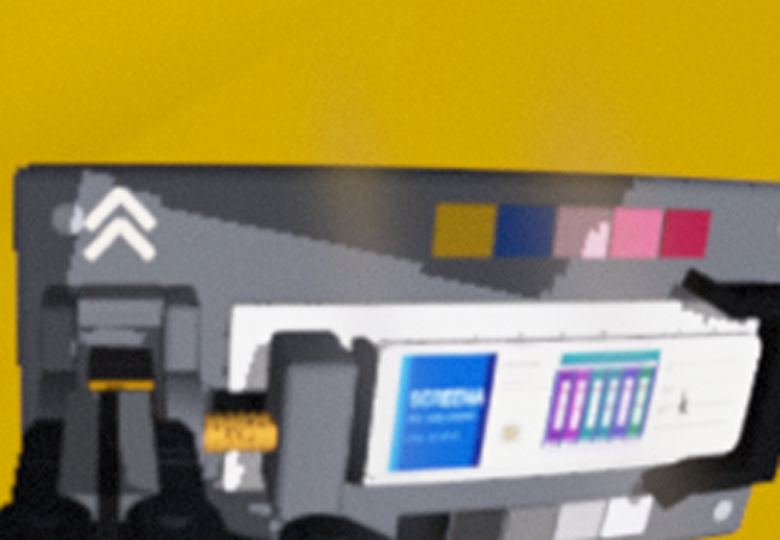

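>>> play_rows(
  slide=[
    [0, 0, -0.5],
    [-0.6, 0, -0.8],
    [-1.2, 0, -0.8],
    [-1.75, 0, -0.8],
    [-1.75, 0, -0.5],
    [-1.75, 0, -0.25],
    [-1.75, 0, -0.12],
    [-1.75, 0, -0.1],
    [-1.75, 0, -0.1],
  ],
  delta_rot=[
    [0, 0, 0],
    [0, 0, 0],
    [0, 0, 0],
    [0, 0, 0],
    [0, 0, 0],
    [0, 0, 0],
    [0, 0, 0],
    [0, 0, 0],
    [0, 0, 0],
  ],
)

```text
time: 20.48
tool_pos: [0.5369, 0.0325, 0.0604]
tcp_rot: [-0.393, 3.113, 0.0]
wrist_force: [0.3, -0.1, 1.0]
width: -0.004
```

>>> play_rows(
  slide=[
    [0, 0, 0.05],
    [0, 0, 0.1],
    [0, 0, 0.13],
    [0.2, 0, 0.13],
    [0.4, 0, 0.13],
    [0.6, 0, 0.13],
    [0.8, 0, 0.13],
  ],
  delta_rot=[
    [0, 0, 0],
    [0, 0, 0],
    [0, 0, 0],
    [0, 0, 0],
    [0, 0, 0],
    [0, 0, 0],
    [0, 0, 0],
  ],
)

```text
time: 21.07
tool_pos: [0.5302, 0.0305, 0.06]
tcp_rot: [-0.393, 3.111, 0.0]
wrist_force: [1.2, 1.7, 5.1]
width: -0.0
```

```bash
python3 look.py s3
```

```text
21.0667 [0.5302 0.0305 0.06  ] [1.1828 1.7364 5.1452]
holder xy 0.001492377239730576 -0.07438609226655091
[1.6514 0.1735 6.9068]
```

View pics/s3.png

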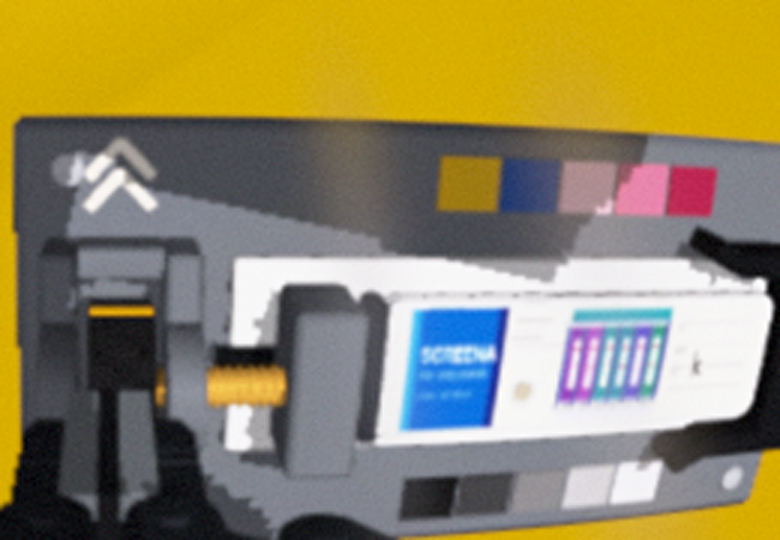

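>>> play_rows(
  slide=[
    [0.2, 0, 0.08],
    [0.4, 0, 0.08],
    [0.5, 0, 0.08],
  ],
  delta_rot=[
    [0, 0, 0],
    [0, 0, 0],
    [0, 0, 0],
  ],
)

```text
time: 21.37
tool_pos: [0.5256, 0.0293, 0.06]
tcp_rot: [-0.393, 3.109, 0.0]
wrist_force: [1.3, 2.0, 5.4]
width: -0.0
```

>>> play_rows(
  slide=[
    [0.2, 0, 0.08],
    [0.4, 0, 0.08],
    [0.5, 0, 0.08],
  ],
  delta_rot=[
    [0, 0, 0],
    [0, 0, 0],
    [0, 0, 0],
  ],
)

```text
time: 21.62
tool_pos: [0.5216, 0.0283, 0.0599]
tcp_rot: [-0.392, 3.107, 0.0]
wrist_force: [1.8, 2.0, 4.0]
width: 0.001
```

```bash
python3 look.py s4
```

```text
21.6167 [0.5216 0.0283 0.0599] [1.8194 1.9534 4.0424]
holder xy -0.007403339161060728 -0.07443475776506225
[1.1923 1.0987 6.2561]
```

View pics/s4.png

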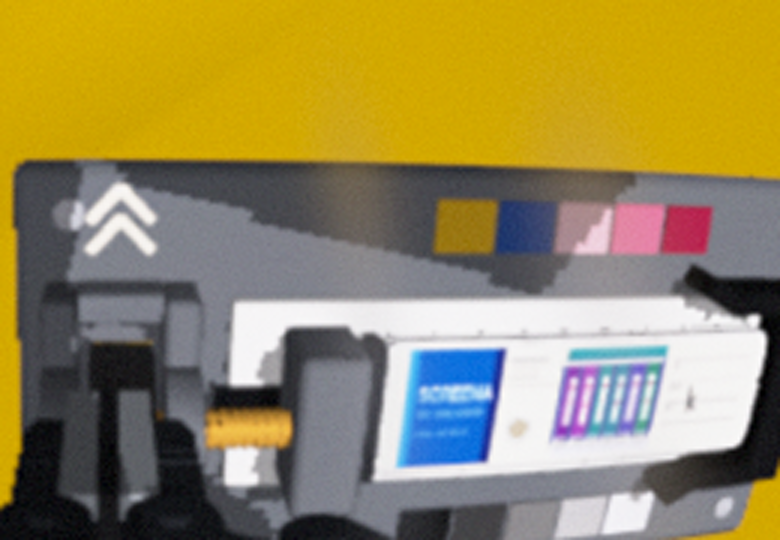

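>>> play_rows(
  slide=[
    [0, 0, -0.5],
    [-0.6, 0, -0.8],
    [-1.2, 0, -0.8],
    [-1.75, 0, -0.8],
    [-1.75, 0, -0.5],
    [-1.75, 0, -0.25],
    [-1.75, 0, -0.12],
    [-1.75, 0, -0.1],
    [-1.75, 0, -0.1],
  ],
  delta_rot=[
    [0, 0, 0],
    [0, 0, 0],
    [0, 0, 0],
    [0, 0, 0],
    [0, 0, 0],
    [0, 0, 0],
    [0, 0, 0],
    [0, 0, 0],
    [0, 0, 0],
  ],
)

```text
time: 22.42
tool_pos: [0.5378, 0.0325, 0.0605]
tcp_rot: [-0.392, 3.108, 0.001]
wrist_force: [-0.3, 0.5, -0.5]
width: 0.001
```

>>> play_rows(
  slide=[
    [0, 0, 0.05],
    [0, 0, 0.1],
    [0, 0, 0.13],
    [0.2, 0, 0.13],
    [0.4, 0, 0.13],
    [0.4, 0, 0.13],
  ],
  delta_rot=[
    [0, 0, 0],
    [0, 0, 0],
    [0, 0, 0],
    [0, 0, 0],
    [0, 0, 0],
    [0, 0, 0],
  ],
)

```text
time: 22.92
tool_pos: [0.5351, 0.0316, 0.0601]
tcp_rot: [-0.392, 3.105, 0.0]
wrist_force: [2.0, 1.1, 1.9]
width: 0.0
```

```bash
python3 look.py s5
```

```text
22.9167 [0.5351 0.0316 0.0601] [2.0432 1.1161 1.9069]
holder xy 0.00647039109505338 -0.07461565930138249
[2.5712 0.2056 3.4306]
```

View pics/s5.png

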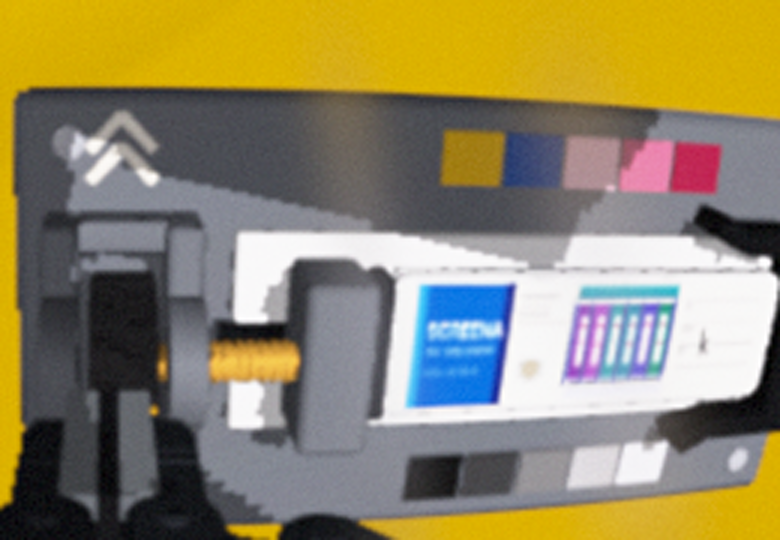

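```bash
python3 - <<'E'
from h import *
st=read_state(); print(togo(st["tool_pos"],down(.2525),st),st["wrist_force"])
E
```

```text
(array([0., 0., 0.]), array([-0.001,  0.011, -0.002])) [2.57124554 0.20562262 3.43061022]
```

>>> play_rows(
  slide=[
    [0.1, 0, 0.08],
    [0.3, 0, 0.1],
    [0.5, 0, 0.1],
    [0.5, 0, 0.1],
  ],
  delta_rot=[
    [0, 0.01, 0],
    [0, 0.01, 0],
    [0, 0.01, 0],
    [0, 0.01, 0],
  ],
)

```text
time: 23.3
tool_pos: [0.5313, 0.0304, 0.06]
tcp_rot: [-0.393, 3.113, -0.002]
wrist_force: [3.0, 0.9, 6.3]
width: -0.001
```

```bash
python3 look.py s6
```

```text
23.3 [0.5313 0.0304 0.06  ] [3.0482 0.8698 6.2861]
holder xy 0.002533892369942336 -0.07476561792532153
[2.7365 1.1975 5.8989]
```

View pics/s6.png

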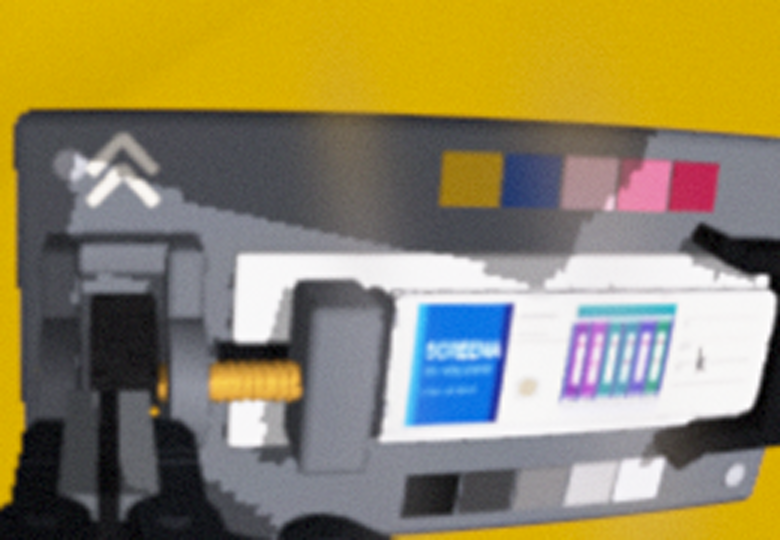

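>>> play_rows(
  slide=[
    [0.2, 0, 0.08],
    [0.4, 0, 0.08],
    [0.4, 0, 0.08],
  ],
  delta_rot=[
    [0, 0.004, 0],
    [0, 0.004, 0],
    [0, 0.004, 0],
  ],
)

```text
time: 23.6
tool_pos: [0.5285, 0.0296, 0.06]
tcp_rot: [-0.393, 3.115, -0.003]
wrist_force: [3.6, 2.2, 6.8]
width: -0.004
```

```bash
python3 look.py s7; python3 - <<'E'
from h import *
for i in range(3):
    read_camera("side"); print(read_state()["wrist_force"])
E
```

```text
23.6 [0.5285 0.0296 0.06  ] [3.5717 2.1973 6.7516]
holder xy -0.0003647924530561547 -0.07484797689973291
[4.6382 2.2416 6.4506]
[3.25946378 2.34717689 6.6324695 ]
[3.17193704 2.33960634 5.09915646]
[3.76181169 2.54826922 5.61788409]
```

View pics/s7.png

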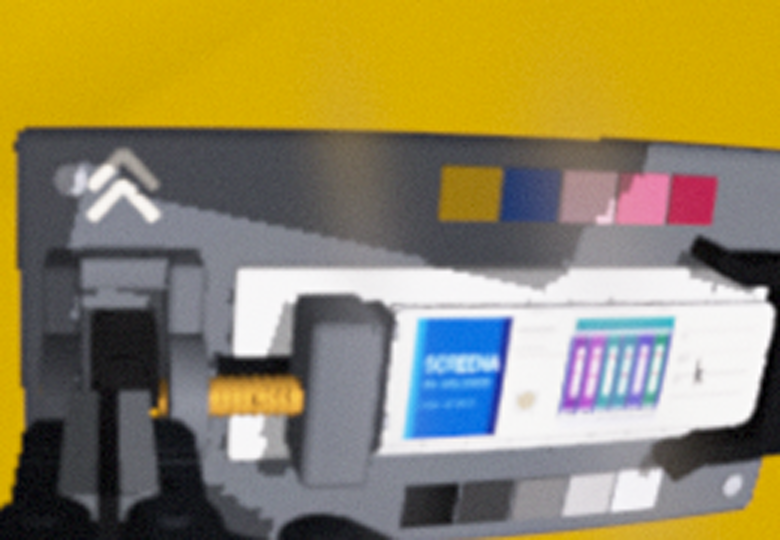

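>>> play_rows(
  slide=[
    [0.1, 0, 0.08],
    [0.2, 0, 0.08],
    [0.2, 0, 0.08],
  ],
  delta_rot=[
    [0, 0, 0],
    [0, 0, 0],
    [0, 0, 0],
  ],
)

```text
time: 24.05
tool_pos: [0.5277, 0.0293, 0.06]
tcp_rot: [-0.392, 3.112, -0.003]
wrist_force: [4.7, 1.7, 5.9]
width: -0.0
```

```bash
python3 look.py s8; python3 - <<'E'
from h import *
for i in range(4):
    read_camera("side"); print(read_state()["wrist_force"])
E
```

```text
24.05 [0.5277 0.0293 0.06  ] [4.677  1.7239 5.8693]
holder xy -0.0012274226754760175 -0.07498792063821702
[3.2131 1.8092 5.6785]
[4.15223601 2.31282222 6.61609803]
[4.30143873 2.61054426 5.50768297]
[3.93964366 2.14695236 5.88162668]
[3.6475287  2.13725574 5.88897958]
```

View pics/s8.png

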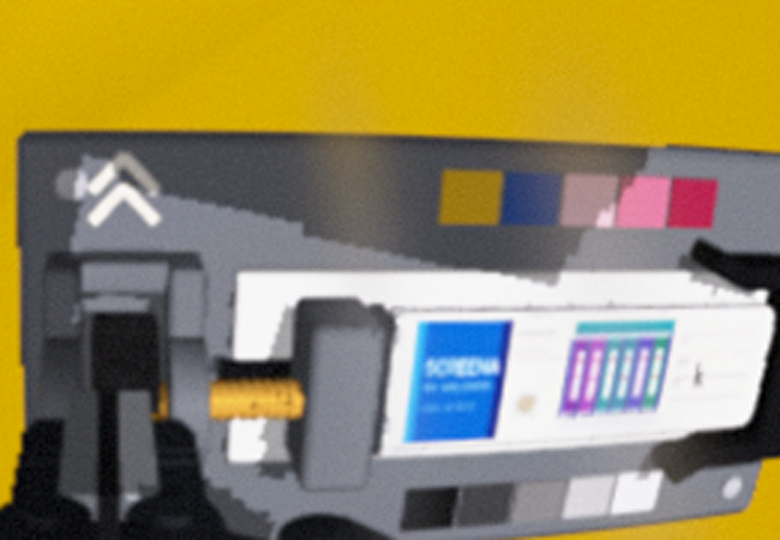

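>>> play_rows(
  slide=[
    [0, 0, -0.5],
    [0, 0, -1.5],
    [0, 0, -4],
    [0, 0, -7],
    [0, 0, -10],
    [0, 0, -13],
    [0, 0, -15],
    [0, 0, -15],
  ],
  delta_rot=[
    [0, 0, 0],
    [0, 0, 0],
    [0, 0, 0],
    [0, 0, 0],
    [0, 0, 0],
    [0, 0, 0],
    [0, 0, 0],
    [0, 0, 0],
  ],
)

```text
time: 24.97
tool_pos: [0.5289, 0.0292, 0.2153]
tcp_rot: [-0.392, 3.106, -0.005]
wrist_force: [0.3, -0.1, 0.2]
width: 0.001
```

```bash
python3 - <<'E'
from h import *
np.set_printoptions(precision=4,suppress=True)
read_camera("wrist"); st=read_state(); print(st["time"],st["tool_pos"],st["wrist_force"],np.abs(st["joint_vel"]).max())
p=read_camera("wrist"); im=p["image"][100:290,280:500]; cv2.imwrite("pics/e1.png",cv2.resize(im[:,:,::-1],None,fx=3.1,fy=3.1,interpolation=cv2.INTER_CUBIC))
C=np.array([.5102,.1022])
for t,z in [("fence_face",.025),("pad_face",.025),("wheel_top",.052),("cassette_center",.0255)]:
    for x in landmark_of(t,p)[:1]:
        d=onz(p,x["at"],z,st)[:2]-C; print(t,x["at"],x["conf"],d@[.9683,.2498],d@[-.2498,.9683])
E
```

```text
25.0167 [0.5277 0.0292 0.2127] [ 0.31   -0.0213  0.3997] 0.06046180979637837
fence_face [463.2, 175.9] 0.95 -0.0031492593408060663 0.0798262978359776
pad_face [378.3, 177.7] 0.46 0.00023917891930381107 -0.019741968890620368
wheel_top [328.8, 187.5] 0.58 0.003993899348841919 -0.07308280185285998
cassette_center [422.6, 182.6] 0.78 0.005173038507636731 0.030485111839009045
```

View pics/e1.png

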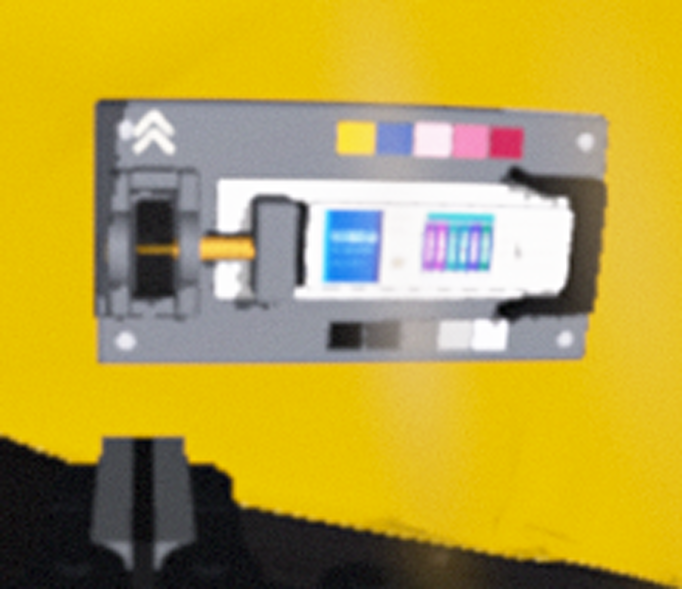

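>>> play_rows(
  slide=[
    [0, 3, 0],
    [0, 6, 0],
    [0, 9, 0],
    [0, 9, 0],
    [0, 9, 0],
    [0, 9, 0],
    [0, 9, 0],
  ],
  delta_rot=[
    [0, 0.012, 0],
    [0, 0.012, 0],
    [0, 0.012, 0],
    [0, 0.012, 0],
    [0, 0.012, 0],
    [0, 0.012, 0],
    [0, 0.012, 0],
  ],
)

```text
time: 25.85
tool_pos: [0.5027, 0.1158, 0.2069]
tcp_rot: [0.39, -3.104, 0.005]
wrist_force: [-0.1, -0.0, -0.3]
width: 0.004
```

```bash
python3 - <<'E'
from h import *
np.set_printoptions(precision=4,suppress=True)
read_camera("wrist"); read_camera("wrist"); st=read_state(); print(st["time"],st["tool_pos"],st["tcp_rot"],np.abs(st["joint_vel"]).max())
p=read_camera("wrist"); im=p["image"][100:290,240:460]; cv2.imwrite("pics/e2.png",cv2.resize(im[:,:,::-1],None,fx=3.5,fy=3.1,interpolation=cv2.INTER_CUBIC)[:, :800])
C=np.array([.5102,.1022])
for t,z in [("fence_face",.025),("pad_face",.025),("wheel_top",.052),("cassette_center",.0255)]:
    for x in landmark_of(t,p)[:1]:
        d=onz(p,x["at"],z,st)[:2]-C; print(t,x["at"],x["conf"],d@[.9683,.2498],d@[-.2498,.9683],bydepth(p,x["at"],st)[2])
# blue label direction
hsv=cv2.cvtColor(p["image"],cv2.COLOR_RGB2HSV)
m=((hsv[...,0]>95)&(hsv[...,0]<125)&(hsv[...,1]>140)).astype(np.uint8); m[:140]=0;m[260:]=0
cs=sorted(cv2.findContours(m,0,2)[0],key=cv2.contourArea)[-3:]
for c in cs:
    w=np.array([(lambda d:[d@[.9683,.2498],d@[-.2498,.9683]])(onz(p,x,.028,st)[:2]-C) for x in c[:,0]])*1000
    print(cv2.minAreaRect(w.astype(np.float32)))
E
```

```text
25.95 [0.5031 0.1156 0.2073] [ 0.3893 -3.105   0.0048] 0.004455469510852528
wheel_top [241.1, 192.2] 0.56 0.001353348258867444 -0.07003945101382106 0.051462826075977075
cassette_center [341.7, 188.6] 0.98 0.004864570014920321 0.03084583252180597 0.027789153681622214
((6.849320411682129, 35.80060577392578), (7.385288715362549, 2.1657347679138184), 89.86553955078125)
((-36.868656158447266, 11.381654739379883), (10.201937675476074, 9.262633323669434), 89.74298095703125)
((0.906407356262207, -3.572016716003418), (19.021522521972656, 24.7274169921875), 89.61888122558594)
```

View pics/e2.png

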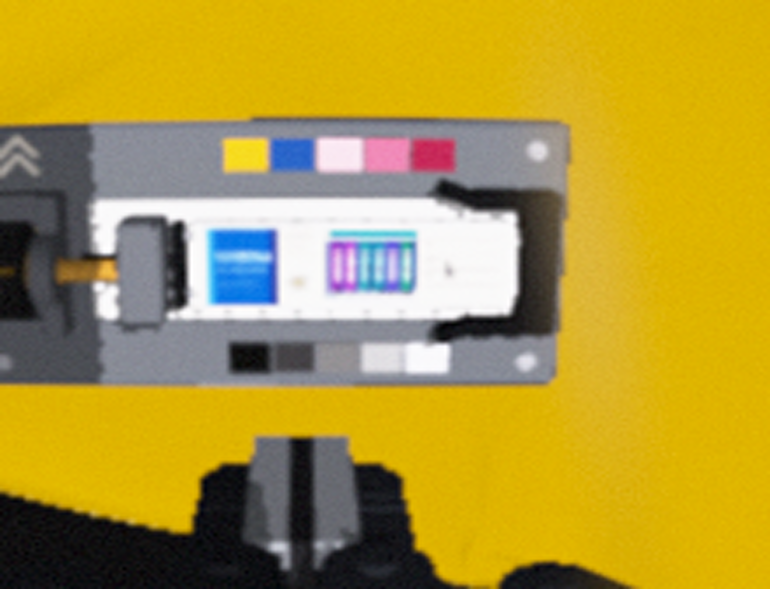

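```bash
python3 -c "
from workcell import *
print(finish_job()); print(read_state()['time'])"
```

```text
the job is handed in; nothing more can be done
None
the job is handed in; nothing more can be done
```

I placed the cassette on the holder's bed and clamped it against the fence by rolling the thumbwheel. The job was handed in at about 26 s; no verdict came back.

- **Placing:** the first close of the fingers missed because they were too high, and the cassette did not move. The second grasp held. I set the cassette down by feel between pad and fence, let go and lifted clear. Depth readings showed it lying flat on the bed.
- **Clamping:** I turned the wheel with shut fingertips in four strokes along the chevrons. The press read about 4 to 7 N, well under the 15 N limit. I stopped when the wheel resisted at about 4.4 N along the rim. By the friction figures you gave, that means roughly 10 N of grip. I worked that out from the wrist force, because the pad force itself can't be read.
- **Last checks:**
  - The cassette's end looks flush with the fence, and the pad touches its other end.
  - The blue label is square to the holder within about 0.01 rad and about 1 mm off the middle line.
  - The hand was about 0.2 m up and touched nothing. I saw no bystander disturbed in the pictures I took, but I did not re-measure them at the end.
- **Disagreement:** the landmark network put the cassette's centre about 5 mm off the middle line and 2 to 3 mm too far toward the fence. It had similar offsets on other points of the holder. The label measurement and the picture did not support that, so I trusted those instead.

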